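# Clear the soldering bay and slide the loaded board home

## Task

A copper wire spool has been left standing in the firebrick soldering bay: first set it down gently, upright, in the middle of the round green mat. Then gently slide the soldering board along the bench, flat and never lifted, into the bay until its far edge sits squarely against the back brick, with each of the three brass hearts still lying in its own grey circle. Leave everything else where it is.

Things in the scene. Friction and masses are not known exactly. Their poses are not given: they have to be found in the camera images.
- bay: U-shaped bay of cream firebricks fixed on the bench, mouth towards the robot; bricks 30 thick, 32 high, inner width 120, floor is the bench. Origin: on the bench, middle of the back brick's inner face; +x points away from the mouth into that brick, z up. Side bricks: x = -85 to 0, inner faces y = +-60; back brick: x = 0 to 30, y = +-90. (sizes in mm)
- board: Loose off-white soldering board 100 x 100 x 18 thick, 0.3 kg, flat on the bench before the bay, three grey circles on top. Origin: centre of its underside, axes along its edges, z up; its +x edge (the side with one circle) is the far edge, facing the bay. When home, its origin is at x = -50 in the bay frame and its near edge stands 15 out of the mouth. (sizes in mm)
- copper_spool: Spool of copper-coloured wire with white flanges, standing upright in the bay. Flanges 56 diameter and 6 thick at bottom and top, wire 50 diameter between, 72 high, about 0.3 kg. Origin: centre of its underside. (sizes in mm)
- mat: Round dark green rubber mat fixed on the bench, at the left or the right side, 120 diameter, 5 thick. Origin: centre of its underside. (sizes in mm)
- steel_spool: Bystander: same spool with dark grey wire, standing beside the bay. Origin: centre of its underside.
- bench_block: Bystander: steel bench block, 80 x 80 x 20. Origin: centre of its underside. (sizes in mm)
- jar: Bystander: amber jar with a black cap, 52 diameter, 70 high. Origin: centre of its underside. (sizes in mm)
- hammer: Bystander: hammer 250 long lying far on the left, near the robot. (sizes in mm)
- file: Bystander: slim hand tool with an orange handle, 200 long, lying on the right, near the robot. (sizes in mm)
- brass_ring: Bystander: brass ring, 36 diameter, 8 high, lying on the left, near the robot. (sizes in mm)
- heart0: Loose brass heart, 24 x 22 x 5 thick, 16 g, lying flat on the board's circle 0. Origin: centre of its underside. (sizes in mm)
- circle0 (a point): Centre of grey circle 0 (40 diameter) printed on the board's top, at x = -25, y = 25 in the board's frame, 18 above its underside. (sizes in mm)
- heart1: Loose brass heart, 24 x 22 x 5 thick, 16 g, lying flat on the board's circle 1. Origin: centre of its underside. (sizes in mm)
- circle1 (a point): Centre of grey circle 1 (40 diameter) printed on the board's top, at x = -25, y = -25 in the board's frame, 18 above its underside. (sizes in mm)
- heart2: Loose brass heart, 24 x 22 x 5 thick, 16 g, lying flat on the board's circle 2. Origin: centre of its underside. (sizes in mm)
- circle2 (a point): Centre of grey circle 2 (40 diameter) printed on the board's top, at x = 25, y = 0 in the board's frame, 18 above its underside. (sizes in mm)
Mind the look-alikes: they are no part of the job. Leave any blue or turquoise look-alike of the board alone.

How it is judged:
On the way, in this order (a step that is already met when the one before it is completed fails the run):
1. the copper spool stands upright on the green mat, released (horizontal distance between copper_spool and mat below 0.036 m and height (world z) of copper_spool between 0.002 and 0.01 m and angle between copper_spool's own z axis and vertical below 0.1 rad and linear speed of copper_spool below 0.02 m/s and contact force between the fingers and copper_spool below 0.1 N), for 0.2 s.
2. the board is in the bay, square against the back brick (x of board in the frame of bay above -0.057 m and y of board in the frame of bay between -0.02 and 0.02 m and angle between the x axis of board and the x axis of bay, either way round below 0.08 rad and height (world z) of board below 0.004 m and angle between board's own z axis and vertical below 0.05 rad and linear speed of board below 0.01 m/s), for 0.2 s.
At the end, for the whole second after the job is handed in: Copper spool upright (0.1 rad), at rest, released on the mat, its axis within 36 mm of the centre; board flat, at rest in the bay, within 7 mm of the back brick and 0.08 rad of square; each heart flat on the board, within 10 mm of its circle's centre (all of step 1 and all of step 2 and horizontal distance between heart0 and circle0 below 0.01 m and z of each of heart0, heart1, heart2 in the frame of board above 0.015 m and angle between each of heart0, heart1, heart2's own z axis and vertical below 0.1 rad and horizontal distance between heart1 and circle1 below 0.01 m and horizontal distance between heart2 and circle2 below 0.01 m); the robot touches nothing.
It fails at once if the board is lifted or tipped (over 12 mm or 0.2 rad) (height (world z) of board above 0.012 m or angle between board's own z axis and vertical above 0.2 rad).
It fails at once if the board is pressed against the bricks with more than 40 N (contact force between board and bay above 40 N).
It fails at once if the copper spool is toppled (over 0.7 rad) (angle between copper_spool's own z axis and vertical above 0.7 rad).
It fails at once if the copper spool is dropped (falls free faster than 0.7 m/s, about 25 mm) or meets the mat with over 50 N ((contact force between the fingers and copper_spool below 0.1 N and linear speed of copper_spool above 0.7 m/s) or contact force between copper_spool and mat above 50 N).
It fails at once if a bystander is moved by more than 20 mm (distance of any of steel_spool, bench_block, jar, hammer, file, brass_ring from where it was at the start of the episode above 0.02 m).
It also fails if it takes over 64 s, if anything falls off the work surface, if the arm or the gripper's body presses on something with over 40 N, if the wrist force passes 120 N, or if a joint passes its speed limit or range.

## Robot

A 6-joint arm with a two-finger parallel gripper is mounted at the origin on the work surface. World frame = base frame: x ahead of the robot, y to its left, z up, the work surface at z = 0. Lengths are in m, angles in rad, forces in N, time in s.
With the tool pointing down it reaches from about 0.35 to 0.725 m from the base axis. Payload 4.3 kg.
Tool frame: the origin (TCP) lies at the very end of the fingers, on their centre line; the grasp point (between the pads) lies 19 mm behind it; z points along the fingers, y is the line along which they close (so a half turn about z gives the same grasp; the last joint's range is limited). The gripper opens to 85 mm and grips with 20 to 120 N. Pads are 22 mm wide; open, the fingers measure 114 mm over their backs; the gripper's body (76 mm by 85 mm) begins 54 mm behind the grasp point. The pads swing forward as they close: fully open they stand 13 mm farther back than shut.
Start: joints at [-1.396, 0.377, 0.081, 1.274, 0, 1.46], TCP at [0.162, -0.552, 0.231] pointing down, gripper open.
Joint ranges: [-2.72, 2.72], [-0.84, 1.66], [-1.02, 1.22], [-1.77, 2.12], [-1.37, 1.28], [-3.14, 3.14]. Speed limits (rad/s): [2.57, 2.57, 3.14, 3.14, 3.14, 3.14].

## Interface

Orientations are given as a rotation vector (axis times angle).
In Python, from bench import bot gives the robot as it stands.
- The arm moves only by the shell command python3 -m inch 'ROWS' [OPENING]. ROWS is JSON, a list of rows, each a list of 4 numbers: the shift along the world's x, y, z in mm, then the turn about the world's z in rad. In form: [[dx, dy, dz, yaw], ...]. A call has 1 to 8 rows; each row shifts and turns the commanded pose from where the row before left it; what a row does not reach is not made up. A row lasts 1/12 s, in which the tool goes at most 41.7 mm and 7.16 degrees, less where a joint would pass 70% of its speed; a pose out of reach is approached as far as the arm can. A call is refused whole if a number of a shift passes 41.7 or a number of a turn 0.125, either way. A call with a gripper value outside its range is refused whole. OPENING is the finger opening in mm, from 0 to 85.4, set as the call begins (- or left out, the last holds). The fingers move at their own pace and stop on an object; the grip force is fixed at half the most. Time passes only in rows, so rows that do not move let the fingers close. It gives the time, the measured TCP pose, the force, the opening and the grip force at its end, in the units of the state.
- bot.state(): the state, without advancing time (a new reading comes with each control period).
- bot.capture(name): name is "side" or "top" or "wrist"; returns a dict with "frame" (400x640x3 uint8, blue, green, red), "depth" (400x640 float32, m along the optical axis (not along the pixel's ray), 0 where there is no reading), "vfov" (degrees; the focal length in pixels is half the picture's height over the tangent of half this angle, whatever the lens; pixels are square), "cx", "cy" (the principal point, pixels), "cam_to_world" (4x4, takes a point from camera to world coordinates); the wrist camera has in their place "T_tool_cam" (4x4, takes a point from camera to tool coordinates, whose origin is the TCP and whose axes are the flange's). Camera axes: x right, y down, z forward; pixel columns grow to the right and rows downward; lengths in m; the calibration is good to about 2 mm. A picture is of the moment at which its call begins: read the wrist's pose just before it.
- bot.sign_off(): hands the job in; it is judged then, once.
The state is a dict: "t": time; "joint_pos": joint angles; "dq": joint speeds; "joint_efforts": joint torques, N m; "tcp_pos": TCP position; "eef_rot": TCP orientation; "wrist_force": force on the tool from outside, world axes, zero at the start; "wrist_torque": the same for the moment, N m; "opening": opening from 0.0 (shut) to 1.0 (fully open); "grip_force": force on a finger pad.
Only numpy, scipy, OpenCV 4.12 (cv2) and the standard library are available. Lean on these libraries where they do the work, as an engineer would, in place of code of your own. Each camera call takes 0.05 s, during which the arm holds its last target. There are 200 camera calls.

## Working session

There is one attempt and no reset: what is moved stays moved. The work goes in short steps, Python scripts to look and compute and a shell command to move; the robot and the scene stay as the last step left them, time stands still between calls to the robot, and variables do not carry over. Pictures are saved under pics/ and viewed, at most 10 in all, crops included, and the job is handed in when it is done.

```bash
mkdir -p pics; cat > h.py <<'E'
import numpy as np, cv2
from bench import bot
def cap(n):
    c=bot.capture(n); c['f']=200/np.tan(np.radians(c['vfov'])/2); return c
def T(c): return np.array(c['cam_to_world'])
def ray(c,uv,z):
    uv=np.atleast_2d(uv).astype(float); M=T(c)
    d=np.c_[(uv[:,0]-c['cx'])/c['f'],(uv[:,1]-c['cy'])/c['f'],np.ones(len(uv))]@M[:3,:3].T
    o=M[:3,3]; return o+d*((z-o[2])/d[:,2])[:,None]
def cloud(c):
    v,u=np.mgrid[:400,:640]; d=c['depth']; 
    p=np.stack([(u-c['cx'])/c['f']*d,(v-c['cy'])/c['f']*d,d],-1)
    M=T(c); return p@M[:3,:3].T+M[:3,3]
E
python3 - <<'E'
from h import *
import pickle
for n in('top','side'):
    c=cap(n); cv2.imwrite(f'pics/{n}0.png',c['frame']); pickle.dump(c,open(n+'0.pkl','wb'))
    print(n,c['f'],c['cx'],c['cy'],T(c).round(3).tolist())
print(bot.state())
E
```

```text
top 419.3238972738469 320.7342328832341 199.7521151586483 [[-0.026, -0.989, 0.148, 0.249], [-1.0, 0.027, 0.004, -0.006], [-0.008, -0.148, -0.989, 1.332], [0.0, 0.0, 0.0, 1.0]]
side 427.20895667986713 321.7310345783746 194.89589110233436 [[-0.985, -0.093, 0.143, 0.29], [-0.171, 0.527, -0.833, 0.923], [0.002, -0.845, -0.535, 0.644], [0.0, 0.0, 0.0, 1.0]]
{'t': 0.1, 'joint_pos': array([-1.39633295e+00,  3.78039510e-01,  7.97682848e-02,  1.27439311e+00,
        3.13512339e-05,  1.46046396e+00]), 'dq': array([ 0.00054391, -0.00046214,  0.00300802, -0.00030505, -0.00109704,
       -0.00025467]), 'joint_efforts': array([ 9.46598338e-04, -4.64695287e+01,  2.70581943e+01,  1.19713004e-02,
       -6.89263447e-05,  1.01838341e-05]), 'tcp_pos': array([ 0.16144851, -0.55126237,  0.23042944]), 'eef_rot': array([-3.10794602e+00, -4.45580641e-01,  4.48244874e-05]), 'wrist_force': array([ 0.03093001, -0.396065  , -0.42781999]), 'wrist_torque': array([ 0.01617506,  0.01318536, -0.00973106]), 'grip_force': 0.0, 'opening': 0.9998649440897924}
```

View pics/top0.png

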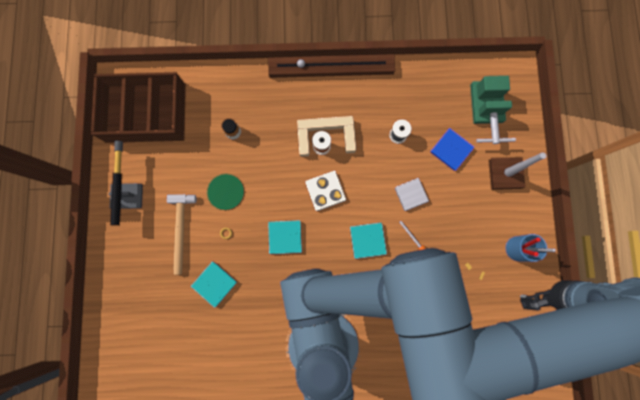

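View pics/side0.png

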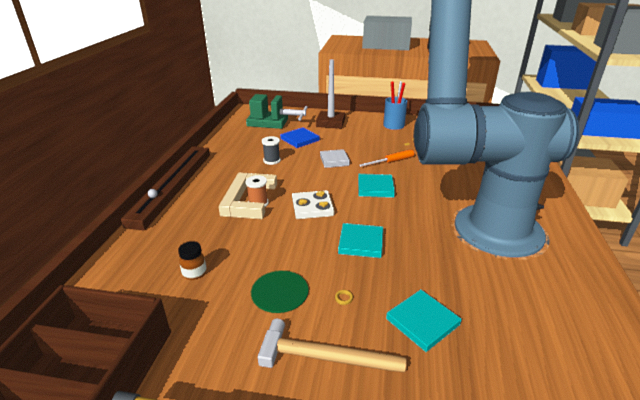

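Top view: candidates for the copper spool are the spool inside the bay (321,140), which is copper in the side view (257,190), and the dark-wire spool beside the bay (401,131). The jar is at (231,128). For the board, the off-white one with hearts is at (326,190). The look-alikes are turquoise at (285,238), (368,240) and (214,285), and blue at (453,150). The grey block is at (411,194) and the mat at (226,191). I choose the spool in the bay and the off-white board.

```bash
cat > m.py <<'E'
from h import *
import pickle,sys
def blob(m,uv):
    n,l,s,ce=cv2.connectedComponentsWithStats(m.astype(np.uint8)); 
    d=[np.hypot(*(ce[i]-uv)) if s[i,4]>25 else 1e9 for i in range(n)]; d[0]=1e9
    i=int(np.argmin(d)); mm=(l==i).astype(np.uint8); cs,_=cv2.findContours(mm,0,1)
    return ce[i],s[i],max(cs,key=cv2.contourArea)
def rect(c,cnt,z):
    p=ray(c,cnt.reshape(-1,2),z)[:,:2]*1000
    return cv2.minAreaRect(p.astype(np.float32))
if __name__=='__main__':
  for n in('top','side'):
    c=pickle.load(open(n+'0.pkl','rb')); f=c['frame'];hsv=cv2.cvtColor(f,cv2.COLOR_BGR2HSV); H,S,V=[hsv[...,i].astype(int) for i in range(3)]
    P=cloud(c)
    white=(S<45)&(V>170); cream=(S>=25)&(S<110)&(V>150)&(H>12)&(H<32)
    green=(H>60)&(H<85)&(S>80)&(V<140)
    q={'top':dict(spool=(321,140),steel=(401,129),board=(326,190),mat=(226,191)),'side':dict(spool=(257,183),steel=(271,141),board=(313,205),mat=(280,291))}[n]
    for k,z in(('spool',.072),('steel',.072),('board',.018),('mat',.005)):
        m=green if k=='mat' else white
        ce,s,cnt=blob(m,q[k]); pts=P[int(q[k][1]),int(q[k][0])]
        print(n,k,ce.round(1),s[4],'rect',[np.round(a,1).tolist() if not np.isscalar(a) else round(a,1) for a in rect(c,cnt,z)],'ctr',(ray(c,ce,z)[0,:2]*1000).round(1))
    # bay by height
    hm=(P[...,2]>.024)&(P[...,2]<.04)&cream
    b=P[hm]; sel=(abs(b[:,1]-P[140,321,1] if n=='top' else b[:,1]-P[183,257,1])<.14)
    b=b[sel]; r=cv2.minAreaRect((b[:,:2]*1000).astype(np.float32)); print('bay',len(b),r,'z',np.median(b[:,2]))
    cv2.imwrite(f'pics/{n}mask.png',(white*120+cream*60+hm*75).astype(np.uint8))
  c=pickle.load(open('top0.pkl','rb'));s=pickle.load(open('side0.pkl','rb'))
  a=cv2.resize(c['frame'][100:215,285:425],(560,460),interpolation=2)
  b=cv2.resize(s['frame'][125:225,210:350],(560,400))[:,:]
  b=cv2.copyMakeBorder(b,0,60,0,0,0)
  cv2.imwrite('pics/crop.png',cv2.resize(np.hstack([a,b]),(800,330)))
E
python3 m.py
```

```text
top spool [321.1 139.6] 231 rect [[627.7, -8.9], [52.9, 54.6], 88.4] ctr [627.3  -7.6]
top steel [401.4 128.2] 221 rect [[657.6, -257.4], [56.2, 51.7], 88.3] ctr [ 657.  -258.6]
top board [324.9 189.2] 669 rect [[477.3, -16.6], [100.8, 101.0], 18.6] ctr [480.1 -15.5]
top mat [225.1 191.6] 952 rect [[484.1, 305.8], [110.2, 107.7], 88.4] ctr [483.6 305.3]
bay 1007 ((586.0404052734375, -26.40924072265625), (256.0041809082031, 179.85882568359375), 2.8597617149353027) z 0.0317711954659885
side spool [255.5 181.1] 198 rect [[626.8, -6.3], [55.4, 62.5], 10.0] ctr [626.5  -5.1]
side steel [269.7 140.8] 119 rect [[656.8, -251.2], [51.7, 58.5], 10.1] ctr [ 657.1 -251.9]
side board [310.8 205.6] 681 rect [[474.8, -5.7], [100.6, 123.2], 18.3] ctr [476.7   4.8]
side mat [279.3 291.4] 1850 rect [[484.2, 306.2], [114.4, 117.1], 11.5] ctr [483.4 309. ]
bay 768 ((591.6691284179688, -28.772796630859375), (242.15792846679688, 181.83506774902344), 2.5237977504730225) z 0.031074730274316842
```

View pics/crop.png

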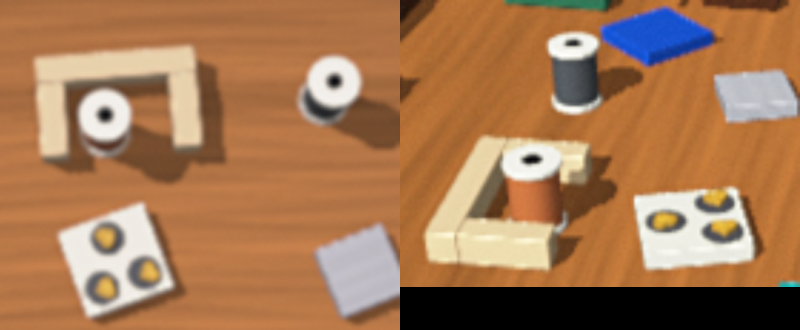

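The crop confirms the copper-wire spool in the bay (top (104,115), side copper wire at (533,195)), with dark steel wire on the other one. The board's single circle faces the bay.

```bash
python3 - <<'E'
from m import *
c=pickle.load(open('top0.pkl','rb')); f=c['frame'];hsv=cv2.cvtColor(f,cv2.COLOR_BGR2HSV); H,S,V=[hsv[...,i].astype(int) for i in range(3)]
P=cloud(c)
cream=(S>=25)&(S<120)&(V>140)&(H>10)&(H<32)
m=cream&(P[...,0]>.55)&(P[...,0]<.75)&(abs(P[...,1]+.02)<.15)&(P[...,2]>.02)&(P[...,2]<.045)
ce,s,cnt=blob(m,(326,135)); r=rect(c,cnt,.032); print(s,r)
# via cloud, rotate
a=np.radians(r[2]); a=(a+np.pi/4)%(np.pi/2)-np.pi/4; print('yaw',a)
uv=np.argwhere(m)[:,::-1]; w=ray(c,uv,.032)[:,:2]*1000
R=np.array([[np.cos(a),np.sin(a)],[-np.sin(a),np.cos(a)]])
q=(w-np.array(r[0]))@R.T
back=q[q[:,0]>45]; print('back y',np.percentile(q[:,1],[1,99]),'x range',np.percentile(q[:,0],[.5,99.5]))
for xs in(-45,-30,-15,0,10):
    k=q[abs(q[:,0]-xs)<5]; L=k[k[:,1]>0][:,1];Rr=k[k[:,1]<0][:,1]; print(xs,len(k),L.min() if len(L) else 0,L.max() if len(L) else 0,Rr.min() if len(Rr) else 0,Rr.max() if len(Rr) else 0)
k=q[abs(q[:,1]+10)<40]; print('inner face x',np.percentile(k[:,0],[2,98]))
ri=np.array(r[0])+R.T@np.array([57.5-30,0]); print('bay origin est',ri)
o=ri
for nme,p in(('spool',(627,-7)),('board',(477,-16.6))): print(nme,'in bay',R@(np.array(p)-o))
# hearts
heart=(H>12)&(H<32)&(S>110)&(V>120)
print(np.degrees(a))
b=f[165:215,300:350]; 
hb=np.zeros((400,640),bool); hb[174:206,310:342]=((S>110)&(V>100)&(H>10)&(H<35))[174:206,310:342]
n,l,s,ce=cv2.connectedComponentsWithStats(hb.astype(np.uint8)); print(s[:,4],ce.round(1),(ray(c,ce,.023)[:,:2]*1000).round(1))
E
```

```text
[ 297  116   59   39 1019] ((654.6739501953125, -22.928443908691406), (116.96517944335938, 179.8031463623047), 2.596461296081543)
yaw 0.045316798517222256
back y [-88.88855302  89.00804432] x range [-57.71757176  58.24270446]
-45 58 59.871153045575866 88.97824199609418 -87.69881158241611 -1.1444650273307146
-30 58 40.06840223991538 88.13751134656576 -88.79858278231339 -59.28322689406044
-15 57 61.076635881102064 87.08314207266363 -89.9015713591959 -60.607248773551724
0 56 59.97016168811367 89.43769641752813 -88.08357179162141 -61.936118559283386
10 56 62.51122058376151 88.80486972575487 -88.9124691531109 -59.532255319213476
inner face x [26.69910757 58.00290817]
bay origin est [682.14571786 -21.68265845]
spool in bay [-54.42396023  17.16575692]
board in bay [-204.70485805   14.37080601]
2.5964612960815425
[255809     30     28     34     35     36     14     14] [[319.5 199.5]
 [314.  175. ]
 [339.9 177.4]
 [321.7 182.4]
 [336.9 194.5]
 [321.9 200.1]
 [310.6 202.7]
 [338.7 204.4]] [[446.7   2.5]
 [526.1  18. ]
 [515.9 -64.2]
 [501.4  -5.9]
 [461.2 -53. ]
 [444.6  -5. ]
 [437.2  30.7]
 [429.6 -57.6]]
```

```bash
python3 -m inch '[[26,30,0,0.074],[26,30,0,0.074],[26,30,0,0.074],[26,30,0,0.074],[26,30,0,0.074],[26,30,0,0.074],[26,30,0,0.074],[26,30,0,0.074]]' 76; python3 -m inch '[[26,30,0,0.074],[26,30,0,0.074],[26,30,0,0.074],[26,30,0,0.074],[26,30,0,0.074],[26,30,0,0.074],[26,30,0,0.074],[26,30,0,0.074]]'; python3 -m inch '[[25,32,-20,0.074],[25,32,-20,0.072],[0,0,-20,0],[0,0,0,0],[0,0,0,0]]'
python3 - <<'E'
from h import *
s=bot.state(); print(s['joint_pos'].round(3))
c=cap('wrist'); cv2.imwrite('pics/w1.png',c['frame']); print(c['f'],np.array(c['T_tool_cam']).round(3).tolist())
E
```

```text
t: 0.77
tcp_pos: [0.3702, -0.31, 0.2311]
eef_rot: [-2.842, -1.338, 0.0]
wrist_force: [0.2, -1.2, -0.6]
opening: 0.89
grip_force: 0.0
t: 1.43
tcp_pos: [0.5782, -0.07, 0.2309]
eef_rot: [-2.327, -2.11, 0.001]
wrist_force: [0.9, -0.9, 1.0]
opening: 0.891
grip_force: 0.0
t: 1.85
tcp_pos: [0.6219, -0.0127, 0.1728]
eef_rot: [-2.169, -2.268, 0.005]
wrist_force: [0.0, 0.5, 0.2]
opening: 0.89
grip_force: 0.0
[-0.122  0.498  0.116  1.194 -0.     1.404]
292.57495639107424 [[0.0, -0.949, -0.316, 0.082], [1.0, -0.0, 0.001, -0.001], [-0.001, -0.316, 0.949, -0.143], [0.0, 0.0, 0.0, 1.0]]
```

View pics/w1.png

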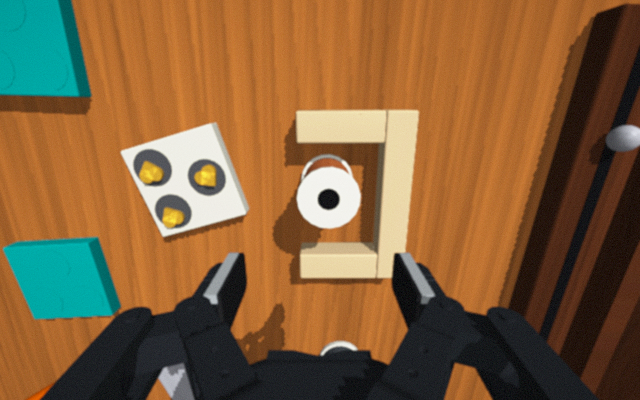

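Wrist view: the copper spool's top is at (328,197), in the bay, between the fingers' line. Next I measure it from here.

```bash
cat > w.py <<'E'
from m import *
from scipy.spatial.transform import Rotation as R_
def wcap():
    s=bot.state(); c=cap('wrist'); M=np.eye(4); M[:3,:3]=R_.from_rotvec(s['eef_rot']).as_matrix(); M[:3,3]=s['tcp_pos']
    c['cam_to_world']=M@np.array(c['T_tool_cam']); c['s']=s; return c
def masks(c):
    hsv=cv2.cvtColor(c['frame'],cv2.COLOR_BGR2HSV); H,S,V=[hsv[...,i].astype(int) for i in range(3)]
    return H,S,V
E
python3 - <<'E'
from w import *
c=wcap(); H,S,V=masks(c); white=(S<35)&(V>190)
for k,uv,z in(('spool',(328,197),.072),('board',(190,180),.018)):
    ce,s,cnt=blob(white,uv); print(k,ce,s,rect(c,cnt,z))
    (u,v),r=cv2.minEnclosingCircle(cnt); print(ray(c,(u,v),z)*1000,c['depth'][int(v),int(u)+20] )
cream=(S>=25)&(S<130)&(V>140)&(H>10)&(H<32); P=cloud(c); m=cream&(abs(P[...,2]-.032)<.006)&(P[...,0]>.55)
ce,s,cnt=blob(m,(360,190)); print(s,rect(c,cnt,.032))
E
```

```text
spool [326.97137405 195.04274809] [ 296  160   62   67 2620] ((628.413818359375, -9.941463470458984), (54.82814025878906, 55.257545471191406), 19.665300369262695)
[[629.17402009  -4.88854679  72.        ]] 0.2546753
board [189.59760148 176.77361624] [ 121  123  124  112 5420] ((481.6200866699219, -17.158405303955078), (103.4269027709961, 99.04142761230469), 18.54371452331543)
[[478.04335372 -16.81076257  18.        ]] 0.3028508
[ 294  110  123  167 9377] ((656.5859985351562, -25.765335083007812), (114.13013458251953, 178.76666259765625), 2.7536041736602783)
```

```bash
python3 -m inch '[[6,3,-20,0],[0,0,-30,0],[0,0,-25,0],[0,0,-10,0],[0,0,0,0]]' 68; python3 - <<'E'
from w import *
c=wcap(); print(c['s']['tcp_pos']); cv2.imwrite('pics/w2.png',c['frame'])
E
```

```text
t: 2.37
tcp_pos: [0.6276, -0.0108, 0.0882]
eef_rot: [-2.172, -2.266, 0.004]
wrist_force: [0.4, -0.2, 0.1]
opening: 0.797
grip_force: 0.0
[ 0.62764416 -0.0108294   0.08816236]
```

View pics/w2.png

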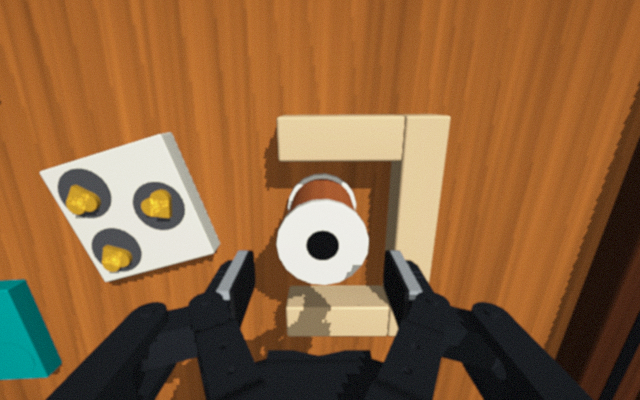

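The spool top at (322,243) is centred between the finger pads, so I descend and grip.

```bash
python3 -m inch '[[0,2,-20,0],[0,0,-20,0],[0,0,-10,0],[0,0,-6,0],[0,0,0,0]]'; python3 -m inch '[[0,0,0,0],[0,0,0,0],[0,0,0,0],[0,0,0,0],[0,0,0,0],[0,0,0,0]]' 40;  python3 -m inch '[[0,0,3,0],[0,0,5,0],[0,0,5,0],[0,0,5,0],[0,0,0,0]]'; python3 - <<'E'
from w import *
c=wcap(); d=cap('side')
cv2.imwrite('pics/w3.png',np.hstack([cv2.resize(c['frame'],(400,250)),cv2.resize(d['frame'][120:245,160:360],(400,250))]))
E
```

```text
t: 2.83
tcp_pos: [0.6295, -0.0082, 0.0336]
eef_rot: [-2.172, -2.269, 0.0]
wrist_force: [-0.2, -0.2, 0.6]
opening: 0.796
grip_force: 0.0
t: 3.33
tcp_pos: [0.6305, -0.0082, 0.0352]
eef_rot: [2.171, 2.268, 0.002]
wrist_force: [-2.6, -0.2, 7.3]
opening: 0.633
grip_force: 62.3
t: 3.75
tcp_pos: [0.6305, -0.008, 0.0528]
eef_rot: [2.171, 2.269, 0.002]
wrist_force: [1.1, 0.3, -1.3]
opening: 0.631
grip_force: 63.3
```

View pics/w3.png

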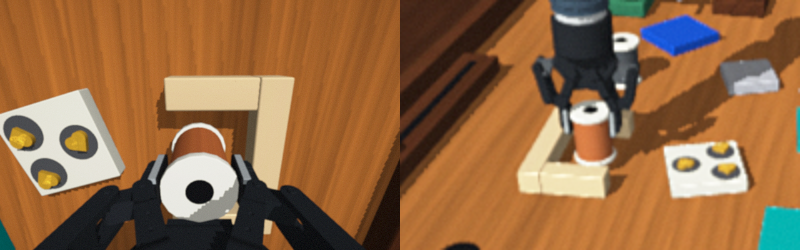

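The spool is held by its upper end and appears upright. I lift it clear of the bricks and check again.

```bash
python3 -m inch '[[0,0,10,0],[0,0,12,0],[0,0,15,0],[0,0,15,0],[0,0,8,0],[0,0,0,0],[0,0,0,0]]'; python3 - <<'E'
from w import *
d=cap('side'); c=wcap(); H,S,V=masks(d)
P=cloud(d); cop=(H>3)&(H<14)&(S>120)&(V>60)&(abs(P[...,0]-.63)<.04)&(abs(P[...,1]+.01)<.045)&(P[...,2]>.02)
ce,s,cnt=blob(cop,(255,170)); print(ce,s,cv2.minAreaRect(cnt),P[int(ce[1]),int(ce[0])])
ys=np.argwhere(cop); 
cv2.imwrite('pics/s4.png',cv2.resize(d['frame'][90:240,170:370],(800,600)))
E
```

```text
t: 4.43
tcp_pos: [0.63, -0.008, 0.1119]
eef_rot: [2.171, 2.269, 0.001]
wrist_force: [-0.2, 0.8, -2.3]
opening: 0.629
grip_force: 63.5
[254.28323699 170.44508671] [244 160  21  21 346] ((254.24127197265625, 170.35992431640625), (19.83629608154297, 19.649160385131836), 86.42366790771484) [0.62273209 0.00876212 0.11331567]
```

View pics/s4.png

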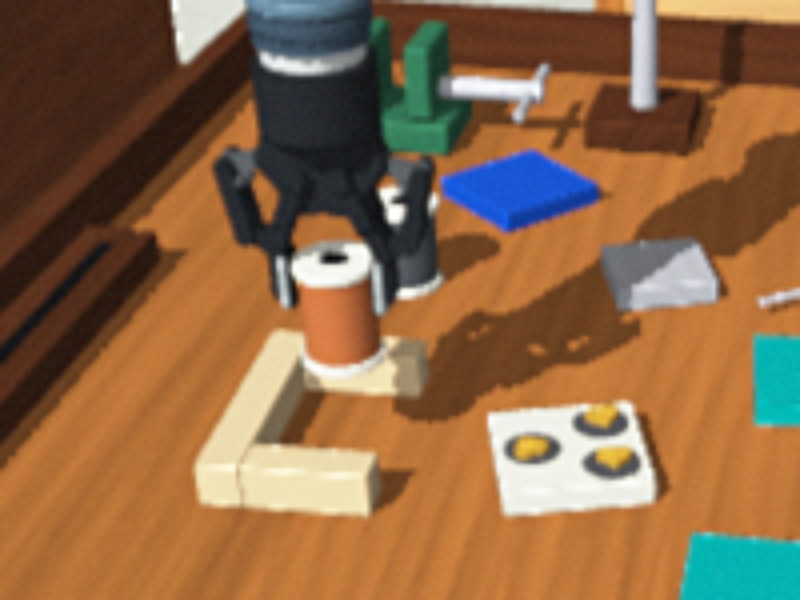

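The spool is held upright, with its bottom about 77 mm up and clear of the bricks. I carry it to the mat.

```bash
python3 -m inch '[[-4,9,0,0],[-8,17,0,0],[-12,26,0,0],[-12,26,0,0],[-12,26,0,0],[-12,26,0,0],[-12,26,0,0],[-12,26,0,0]]'; python3 -m inch '[[-12,26,0,0],[-12,26,0,0],[-12,26,0,0],[-12,26,0,0],[-10,17,0,0],[-4,11,0,0],[0,0,0,0],[0,0,0,0]]';  python3 -m inch '[[0,0,-15,0],[0,0,-20,0],[0,0,-15,0],[0,0,-8,0],[0,0,-4,0],[0,0,-2,0],[0,0,0,0]]'; python3 - <<'E'
from w import *
d=cap('side'); c=wcap()
cv2.imwrite('pics/s5.png',np.hstack([cv2.resize(c['frame'],(400,250)),cv2.resize(d['frame'][180:330,180:420],(400,250))]))
E
```

```text
t: 5.2
tcp_pos: [0.5436, 0.1756, 0.1106]
eef_rot: [-2.171, -2.269, 0.002]
wrist_force: [-0.2, 0.6, -2.5]
opening: 0.633
grip_force: 63.5
t: 5.87
tcp_pos: [0.4832, 0.306, 0.111]
eef_rot: [2.17, 2.271, -0.002]
wrist_force: [0.5, -0.8, -2.9]
opening: 0.63
grip_force: 63.5
t: 6.45
tcp_pos: [0.4841, 0.3056, 0.0476]
eef_rot: [2.173, 2.269, 0.0]
wrist_force: [0.2, -0.2, -2.6]
opening: 0.629
grip_force: 63.6
```

View pics/s5.png

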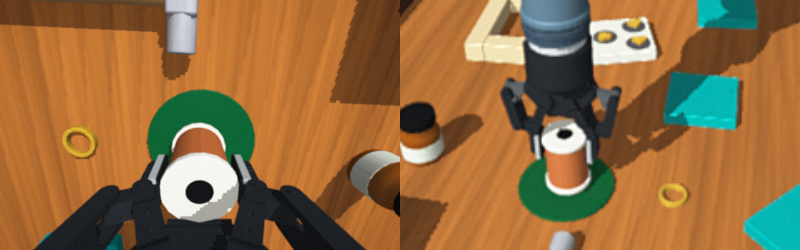

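The spool is over the middle of the mat, about 8 mm up. I lower it in small steps and watch the force.

```bash
python3 -m inch '[[0,0,-2,0],[0,0,-2,0],[0,0,-1,0],[0,0,0,0]]';  python3 -m inch '[[0,0,-1,0],[0,0,-1,0],[0,0,0,0]]'; python3 -m inch '[[0,0,-0.5,0],[0,0,-0.5,0],[0,0,0,0]]'
```

```text
t: 6.88
tcp_pos: [0.4834, 0.306, 0.0424]
eef_rot: [2.172, 2.27, -0.0]
wrist_force: [-0.1, -0.0, -2.6]
opening: 0.631
grip_force: 63.6
t: 7.13
tcp_pos: [0.4836, 0.3061, 0.0404]
eef_rot: [2.172, 2.27, 0.0]
wrist_force: [0.8, 1.1, -1.7]
opening: 0.631
grip_force: 63.6
t: 7.38
tcp_pos: [0.4836, 0.3063, 0.0403]
eef_rot: [2.172, 2.27, 0.001]
wrist_force: [-2.8, 0.2, 4.9]
opening: 0.632
grip_force: 63.8
```

Contact is light (+5 N), so I release, rise and check.

```bash
python3 -m inch '[[0,0,0,0],[0,0,0,0],[0,0,0,0],[0,0,0,0]]' 72; python3 -m inch '[[0,0,5,0],[0,0,15,0],[0,0,25,0],[0,0,35,0],[0,0,35,0],[0,0,20,0],[0,0,0,0],[0,0,0,0]]'; python3 - <<'E'
from w import *
d=cap('side'); c=cap('top'); w=wcap()
for n,x,g in(('top',c,(225,185)),('side',d,(280,260)),('wrist',w,(320,200))):
    H,S,V=masks(x); P=cloud(x); m=(S<45)&(V>165)&(abs(P[...,0]-.484)<.06)&(abs(P[...,1]-.306)<.06)&(abs(P[...,2]-.077)<.012)
    if m.sum()<30: print(n,'none');continue
    ce,s,cnt=blob(m,g); (u,v),r=cv2.minEnclosingCircle(cnt); print(n,s[4],ray(x,(u,v),.077)*1000,'top z',np.median(P[m][:,2]),P[m][:,2].std(),rect(x,cnt,.077)[1])
    H=cv2.cvtColor(x['frame'],40)
# board recheck
H,S,V=masks(c); ce,s,cnt=blob((S<45)&(V>170),(325,189)); print(rect(c,cnt,.018))
E
```

```text
t: 7.72
tcp_pos: [0.4838, 0.3061, 0.0395]
eef_rot: [2.172, 2.27, 0.0]
wrist_force: [-0.1, -0.3, -0.3]
opening: 0.839
grip_force: 0.0
t: 8.38
tcp_pos: [0.4849, 0.3067, 0.1764]
eef_rot: [2.171, 2.269, 0.006]
wrist_force: [1.0, 0.4, -0.1]
opening: 0.84
grip_force: 0.0
top 234 [[481.65321983 306.59669113  77.        ]] top z 0.07759573633938499 0.0025217602684737233 (55.24560546875, 52.56561279296875)
side 407 [[481.11274212 305.90154233  77.        ]] top z 0.07621118321344322 0.0019660572532651808 (51.60993957519531, 59.124595642089844)
wrist 2719 [[481.78590568 305.1254555   77.        ]] top z 0.07701778463506329 0.000791799974575012 (54.695030212402344, 55.754913330078125)
((477.1510009765625, -16.2308349609375), (100.77413940429688, 101.81282043457031), 18.575340270996094)
```

The copper spool stands upright 2–3 mm from the mat's centre. Next I align the board with two open fingers, first sideways from its left, then from behind, so I check the clearances around it.

```bash
python3 - <<'E'
from w import *
c=pickle.load(open('top0.pkl','rb')); H,S,V=masks(c)
m=(H>80)&(H<97)&(S>120)
for uv in((285,238),(368,240)):
    ce,s,cnt=blob(m,uv); p=ray(c,cnt.reshape(-1,2),.01)*1000; print(p.min(0).round(),p.max(0).round())
r=((477.5,-16.5),(100,100),18.6); print(cv2.boxPoints(r))
E
python3 -m inch '[[0,-15,0,0],[0,-30,0,0],[0,-35,0,0],[0,-35,0,0],[0,-35,-10,0],[-2,-35,-20,0],[-2,-25,-20,0],[-2,-11,-10,0]]' 60; python3 -m inch '[[0,0,-25,0],[0,0,-25,0],[0,0,-25,0],[0,0,-15,0],[0,0,-10,0],[0,0,-6,0],[0,0,0,0]]'
python3 - <<'E'
from w import *
c=wcap(); cv2.imwrite('pics/w6.png',c['frame'])
E
```

```text
[285.  67.  10.] [382. 165.  10.]
[ 264. -198.   10.] [366. -94.  10.]
[[414.1636    14.940454]
 [446.05954  -79.83639 ]
 [540.8364   -47.940453]
 [508.94046   46.836388]]
t: 9.2
tcp_pos: [0.4745, 0.0812, 0.1114]
eef_rot: [-2.175, -2.264, 0.008]
wrist_force: [0.5, 0.2, 1.2]
opening: 0.706
grip_force: 0.0
t: 9.78
tcp_pos: [0.4751, 0.0844, 0.0066]
eef_rot: [-2.171, -2.267, 0.005]
wrist_force: [0.9, 0.1, -0.5]
opening: 0.702
grip_force: 0.0
```

View pics/w6.png

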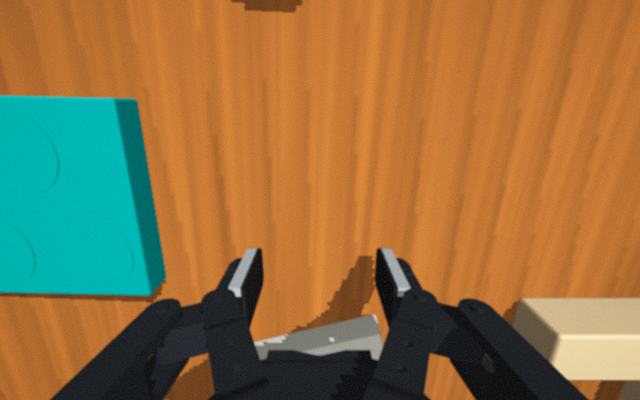

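The wrist view shows the board's left edge at the bottom (around (325,335)), ahead of the fingers in -y. The turquoise tile and the brick are clear of the path. I push sideways gently.

```bash
python3 -m inch '[[0,-4,0,0],[0,-6,0,0],[0,-5,0,0],[0,-3,0,0],[0,-2,0,0],[0,-2,0,0],[0,-2,0,0],[0,-2,0,0]]'|grep -E 'pos|wrist'; python3 -m inch '[[0,-2,0,0],[0,-2,0,0],[0,-2,0,0],[0,-2,0,0],[0,-2,0,0],[0,-2,0,0],[0,-2,0,0],[0,-1,0,0]]'|grep -E 'pos|wrist'; python3 -m inch '[[0,-2,0,0],[0,-2,0,0],[0,-2,0,0],[0,-2,0,0],[0,-1,0,0],[0,0,0,0]]'
cat > b.py <<'E'
from w import *
a=.0465; O=np.array([683,-23.]); R=np.array([[np.cos(a),np.sin(a)],[-np.sin(a),np.cos(a)]])
c=cap('top'); d=cap('side')
import sys
for n,x in(('top',c),('side',d)):
    H,S,V=masks(x); P=cloud(x)
    m=(S<45)&(V>120)&(abs(P[...,2]-.018)<.008)&(P[...,0]>.4)&(P[...,0]<.72)&(abs(P[...,1]+.02)<.11)
    n_,l,s,ce=cv2.connectedComponentsWithStats(m.astype(np.uint8)); i=1+np.argmax(s[1:,4]); cnt=max(cv2.findContours((l==i).astype(np.uint8),0,1)[0],key=cv2.contourArea)
    r=rect(x,cnt,.018); print(n,s[i,4],np.round(r[0],1),np.round(r[1],1),round(r[2],1),'bay frame',(R@(np.array(r[0])-O)).round(1))
    hm=(S>120)&(V>110)&(H>12)&(H<32)&(abs(P[...,2]-.021)<.007)
    hull=np.zeros(m.shape,np.uint8); cv2.fillPoly(hull,[cv2.convexHull(cnt)],1); hm&=hull>0
    k,l2,s2,c2=cv2.connectedComponentsWithStats(hm.astype(np.uint8))
    print(' hearts bay', [(s2[j,4],(R@(ray(x,c2[j],.022)[0,:2]*1000-O)).round(1).tolist()) for j in range(1,k) if s2[j,4]>8])
cv2.imwrite('pics/b%.1f.png'%bot.state()['t'],np.hstack([cv2.resize(c['frame'][90:240,260:420],(400,375)),cv2.resize(d['frame'][120:270,200:360],(400,375))]))
E
python3 b.py; ls -t pics|head -1
```

```text
tcp_pos: [0.4776, 0.0589, 0.0086]
wrist_force: [0.2, 0.4, -0.1]
tcp_pos: [0.4777, 0.0439, 0.0085]
wrist_force: [0.4, 1.7, -0.5]
t: 11.67
tcp_pos: [0.4776, 0.0347, 0.0085]
eef_rot: [2.172, 2.269, -0.0]
wrist_force: [0.7, 1.2, -0.4]
opening: 0.706
grip_force: 0.4
top 464 [472.2 -35. ] [99.2 91.2] 12.6 bay frame [-211.1   -2.2]
 hearts bay [(np.int32(28), [-186.0, 8.3]), (np.int32(27), [-233.6, -33.3]), (np.int32(27), [-242.0, 15.7])]
side 247 [488. -16.] [54.  94.9] 16.0 bay frame [-194.5   16.1]
 hearts bay [(np.int32(28), [-186.1, 8.3])]
b11.8.png
```

```bash
(python3 -m inch '[[0,5,0,0],[0,10,0,0],[0,5,20,0],[0,0,30,0.05],[0,0,30,0.1],[-10,0,10,0.12],[-20,-10,0,0.12],[-20,-20,0,0.12]]'; python3 -m inch '[[-20,-20,0,0.12],[-15,-20,0,0.12],[-10,-15,0,0.12],[0,-5,0,0.12],[0,0,0,0.12],[0,0,0,0.12],[0,0,0,0.12],[0,0,0,0.12]]';python3 -m inch '[[0,0,0,0.1],[0,0,0,0.1],[0,0,0,0],[0,0,0,0]]') | grep -E 't:|pos|rot'; python3 b.py
```

```text
t: 12.43
tcp_pos: [0.4286, 0.0265, 0.0998]
eef_rot: [1.515, 2.749, 0.003]
t: 13.1
tcp_pos: [0.3823, -0.0344, 0.0985]
eef_rot: [-0.079, -3.14, -0.0]
t: 13.43
tcp_pos: [0.3824, -0.0345, 0.0985]
eef_rot: [0.222, -3.133, -0.0]Traceback (most recent call last):
  File "b.py", line 8, in <module>
    n_,l,s,ce=cv2.connectedComponentsWithStats(m.astype(np.uint8)); i=1+np.argmax(s[1:,4]); cnt=max(cv2.findContours((l==i).astype(np.uint8),0,1)[0],key=cv2.contourArea)
                                                                        ~~~~~~~~~^^^^^^^^^
    return _wrapfunc(a, 'argmax', axis=axis, out=out, **kwds)
    return bound(*args, **kwds)
ValueError: attempt to get argmax of an empty sequence
```

```bash
python3 -m inch '[[0,0,0,-0.05],[0,0,0,-0.046],[0,0,0,0],[0,0,0,0]]' | grep -E 't:|pos|rot'
python3 - <<'E'
s=open('b.py').read()
s=s.replace("    n_,l","    if m.sum()<60: print(n,'none',m.sum()); continue\n    n_,l",1)
open('b.py','w').write(s)
E
python3 b.py
```

```text
t: 13.87
tcp_pos: [0.3825, -0.0349, 0.0985]
eef_rot: [0.075, -3.141, -0.0]
top none 0
side 561 [471.3 -28.2] [ 99.2 109.9] 13.6 bay frame [-211.7    4.6]
 hearts bay [(np.int32(40), [-231.9, -34.9]), (np.int32(37), [-186.0, 8.8]), (np.int32(33), [-242.0, 18.9])]
```

```bash
(python3 -m inch '[[0,0,-15,0],[0,0,-25,0],[0,0,-25,0],[0,0,-15,0],[0,0,-7,0],[0,0,-3,0],[0,0,0,0]]'; python3 -m inch '[[3,0,0,0],[4,0,0,0],[3,0,0,0],[2,0,0,0],[2,0,0,0],[2,0,0,0],[2,0,0,0],[2,0,0,0]]'; python3 -m inch '[[2,0,0,0],[2,0,0,0],[2,0,0,0],[2,0,0,0],[2,0,0,0],[2,0,0,0],[1,0,0,0],[0,0,0,0]]')  | grep -E 't:|pos|rot|force'; python3 b.py
```

```text
t: 14.55
tcp_pos: [0.3824, -0.0349, 0.0084]
eef_rot: [0.074, -3.14, -0.0]
wrist_force: [0.1, 0.6, 0.2]
grip_force: 0.0
t: 15.22
tcp_pos: [0.4027, -0.0349, 0.0085]
eef_rot: [0.074, -3.141, -0.0]
wrist_force: [0.5, -0.4, 0.2]
grip_force: 0.0
t: 15.88
tcp_pos: [0.4161, -0.0351, 0.0085]
eef_rot: [-0.074, 3.14, -0.0]
wrist_force: [-0.3, -0.0, 0.3]
grip_force: 0.3
top none 0
side 551 [470.4 -31.3] [117.9 109.6] 10.0 bay frame [-212.7    1.6]
 hearts bay [(np.int32(36), [-227.0, -36.2]), (np.int32(37), [-177.1, 3.2]), (np.int32(35), [-231.9, 16.1])]
```

```bash
(python3 -m inch '[[1,0,0,0],[2,0,0,0],[2,0,0,0],[2,0,0,0],[2,0,0,0],[2,0,0,0],[2,0,0,0],[2,0,0,0]]'; python3 -m inch '[[2,0,0,0],[2,0,0,0],[1,0,0,0],[0,0,0,0]]')  | grep -E 't:|pos|rot|force'; sed -i "s/(S<45)&(V>120)/(S<45)\&(V>135)\&(P[...,0]>.43)/" b.py; python3 b.py
```

```text
t: 16.65
tcp_pos: [0.4308, -0.035, 0.0085]
eef_rot: [-0.074, 3.141, 0.0]
wrist_force: [-0.9, 1.2, 0.9]
grip_force: 0.8
t: 16.98
tcp_pos: [0.4361, -0.0352, 0.0085]
eef_rot: [-0.074, 3.14, -0.0]
wrist_force: [-0.7, 0.1, -0.7]
grip_force: 0.3
top none 0
side 496 [492.7 -37.5] [106. 109.] 4.6 bay frame [-190.8   -5.7]
 hearts bay [(np.int32(9), [-209.2, -34.1]), (np.int32(38), [-161.9, -7.3]), (np.int32(34), [-215.3, 13.0])]
```

The board is nearly square but lies about 10 mm towards -y. I go round to its right side, measure it unobstructed and correct it.

```bash
(python3 -m inch '[[-5,0,0,0],[-10,0,5,0],[0,0,30,0.05],[0,0,35,0.1],[0,-10,20,0.12],[10,-20,0,0.12],[15,-20,0,0.12],[15,-20,0,0.12]]'; python3 -m inch '[[15,-15,0,0.12],[10,-10,0,0.12],[5,-5,0,0.12],[0,0,0,0.12],[0,0,0,0.12],[0,0,0,0.12],[0,0,0,0.12],[0,0,0,0.12]]';python3 -m inch '[[0,-15,0,0.1],[0,0,0,0],[0,0,0,0]]') | grep -E 't:|pos|rot'; python3 b.py
```

```text
t: 17.75
tcp_pos: [0.4606, -0.1057, 0.0998]
eef_rot: [-1.052, 2.959, -0.002]
t: 18.42
tcp_pos: [0.4898, -0.1349, 0.0989]
eef_rot: [2.3, -2.14, -0.0]
t: 18.67
tcp_pos: [0.4902, -0.1501, 0.0989]
eef_rot: [-2.394, 2.033, -0.0]
top 642 [495.  -38.8] [ 96.1 100.4] 88.6 bay frame [-188.6   -7. ]
 hearts bay [(np.int32(33), [-161.7, -7.8]), (np.int32(13), [-213.0, -35.9]), (np.int32(33), [-215.3, 12.0])]
side 534 [494.9 -36.5] [ 99.2 110.1] 3.3 bay frame [-188.5   -4.7]
 hearts bay [(np.int32(37), [-214.9, -40.3]), (np.int32(37), [-161.7, -6.9]), (np.int32(34), [-215.3, 13.0])]
```

```bash
(python3 -m inch '[[5,5,-15,-0.06],[0,5,-25,-0.055],[0,5,-25,0],[0,0,-15,0],[0,0,-7,0],[0,0,-3,0],[0,0,0,0]]'; python3 -m inch '[[0,5,0,0],[0,8,0,0],[0,8,0,0],[0,4,0,0],[0,2,0,0],[0,2,0,0],[0,2,0,0],[0,2,0,0]]'; python3 -m inch '[[0,2,0,0],[0,2,0,0],[0,2,0,0],[0,2,0,0],[0,1,0,0],[0,0,0,0]]')  | grep -E 't:|pos|rot|force'; python3 b.py
```

```text
t: 19.35
tcp_pos: [0.4954, -0.1347, 0.0084]
eef_rot: [2.277, -2.164, -0.001]
wrist_force: [0.4, 0.9, -0.3]
grip_force: 0.0
t: 20.02
tcp_pos: [0.4959, -0.1025, 0.0087]
eef_rot: [2.277, -2.163, 0.002]
wrist_force: [0.0, -2.1, 0.4]
grip_force: 1.1
t: 20.52
tcp_pos: [0.4958, -0.0929, 0.0087]
eef_rot: [-2.278, 2.163, -0.001]
wrist_force: [0.5, -2.5, 2.5]
grip_force: 1.1
top 247 [492.8  -1.7] [ 48.  100.4] 88.4 bay frame [-189.    30.1]
 hearts bay []
side 576 [495.4 -32.4] [ 99.5 130. ] 3.3 bay frame [-187.9   -0.7]
 hearts bay [(np.int32(35), [-214.3, -27.6]), (np.int32(40), [-161.7, 5.8]), (np.int32(36), [-214.6, 23.9])]
```

```bash
(python3 -m inch '[[0,-5,0,0],[0,-10,5,0],[0,0,30,-0.12],[0,0,35,-0.12],[-10,0,20,-0.12],[-20,0,0,-0.12],[-20,15,0,-0.12],[-20,20,0,-0.12]]'; python3 -m inch '[[-16,20,0,-0.12],[0,15,0,-0.12],[0,3,0,-0.12],[0,0,0,-0.12],[0,0,0,-0.12],[0,0,0,-0.12],[0,0,0,-0.12],[0,0,0,-0.011]]';python3 -m inch '[[0,0,0,0],[0,0,-20,0],[0,0,0,0]]') | grep -E 't:|pos|rot'; python3 b.py
```

```text
t: 21.28
tcp_pos: [0.4255, -0.0741, 0.0993]
eef_rot: [-1.357, 2.832, -0.001]
t: 21.95
tcp_pos: [0.4092, -0.0352, 0.0986]
eef_rot: [0.076, -3.14, -0.001]
t: 22.2
tcp_pos: [0.4079, -0.0348, 0.0767]
eef_rot: [0.084, -3.137, -0.002]
top none 0
side 558 [494.5 -24.7] [ 99.6 109.7] 2.6 bay frame [-188.3    7.1]
 hearts bay [(np.int32(35), [-214.3, -27.6]), (np.int32(39), [-161.4, 5.9]), (np.int32(36), [-214.6, 23.9])]
```

```bash
(python3 -m inch '[[0,0,-20,0],[0,0,-25,0],[0,0,-15,0],[0,0,-6,0],[0,0,-2,0],[0,0,0,0]]'; python3 -m inch '[[4,0.2,0,0],[6,0.3,0,0],[5,0.2,0,0],[3,0.1,0,0],[2,0.1,0,0],[2,0.1,0,0],[2,0.1,0,0],[2,0.1,0,0]]'; python3 -m inch '[[2,0.1,0,0],[2,0.1,0,0],[2,0.1,0,0],[2,0.1,0,0],[2.5,0.1,0,0],[3,0.1,0,0],[3,0.1,0,0],[3,0.1,0,0]]'; python3 -m inch '[[3,0.1,0,0],[3,0.1,0,0],[3,0.1,0,0],[3,0.1,0,0],[3,0.1,0,0],[3,0.1,0,0],[2,0.1,0,0],[1,0,0,0]]'  )  | grep -E 't:|pos|rot|force'; python3 b.py
```

```text
t: 22.8
tcp_pos: [0.4098, -0.035, 0.0109]
eef_rot: [0.081, -3.14, -0.0]
wrist_force: [0.8, -1.2, 0.5]
grip_force: 0.0
t: 23.47
tcp_pos: [0.4356, -0.0337, 0.0105]
eef_rot: [0.08, -3.14, -0.0]
wrist_force: [0.7, -0.3, 0.5]
grip_force: 0.0
t: 24.13
tcp_pos: [0.4557, -0.0329, 0.0105]
eef_rot: [-0.08, 3.14, 0.0]
wrist_force: [-2.6, 0.1, 0.3]
grip_force: 0.8
t: 24.8
tcp_pos: [0.4766, -0.0322, 0.0106]
eef_rot: [-0.081, 3.14, 0.0]
wrist_force: [-2.9, -1.1, 0.1]
grip_force: 0.9
top none 0
side 502 [532.5 -24.3] [103.2 108.9] 4.4 bay frame [-150.4    5.7]
 hearts bay [(np.int32(12), [-170.5, -22.0]), (np.int32(38), [-122.0, 5.7]), (np.int32(35), [-176.1, 23.8])]
```

```bash
(python3 -m inch '[[1,0,0,0],[2,0.1,0,0],[3,0.1,0,0],[3,0.1,0,0],[3,0.1,0,0],[3,0.1,0,0],[3,0.1,0,0],[3,0.1,0,0]]'; python3 -m inch '[[3,0.1,0,0],[3,0.1,0,0],[3,0.1,0,0],[3,0.1,0,0],[3,0.1,0,0],[3,0.1,0,0],[3,0.1,0,0],[2,0.1,0,0]]'; python3 -m inch '[[3,0.1,0,0],[3,0.1,0,0],[3,0.1,0,0],[3,0.1,0,0],[3,0.1,0,0],[3,0.1,0,0],[2,0.1,0,0],[1,0,0,0]]'  )  | grep -E 't:|pos|rot|force'; sed -i 's/(P\[...,0\]>.43)/(P[...,0]>.53)/' b.py; python3 b.py
```

```text
t: 25.57
tcp_pos: [0.4975, -0.0316, 0.0105]
eef_rot: [-0.08, 3.141, 0.0]
wrist_force: [-2.8, -0.4, 2.3]
grip_force: 1.4
t: 26.23
tcp_pos: [0.5207, -0.0308, 0.0106]
eef_rot: [-0.08, 3.14, 0.0]
wrist_force: [-1.8, -0.8, 0.8]
grip_force: 1.1
t: 26.9
tcp_pos: [0.5417, -0.0301, 0.0105]
eef_rot: [-0.08, 3.14, 0.0]
wrist_force: [-2.8, -0.4, -0.0]
grip_force: 1.2
top none 0
side 424 [596.8 -23.1] [103.7 110.2] 3.6 bay frame [-86.1   3.9]
 hearts bay [(np.int32(12), [-104.4, -25.9]), (np.int32(38), [-57.4, 4.8]), (np.int32(33), [-111.2, 22.5])]
```

```bash
(python3 -m inch '[[1,0,0,0],[2,0.1,0,0],[2.5,0.1,0,0],[2.5,0.1,0,0],[2.5,0.1,0,0],[2.5,0.1,0,0],[2.5,0.1,0,0],[2.5,0.1,0,0]]'; python3 -m inch '[[2.5,0.1,0,0],[2,0.1,0,0],[2,0.1,0,0],[1.5,0.1,0,0],[1,0.1,0,0],[1,0,0,0],[0.5,0,0,0]]'; python3 -m inch '[[0.5,0,0,0],[0.5,0,0,0],[0.5,0,0,0]]' )  | grep -E 't:|pos|rot|force';  python3 b.py
```

```text
t: 27.67
tcp_pos: [0.5594, -0.0294, 0.0105]
eef_rot: [0.08, -3.141, -0.0]
wrist_force: [-2.8, 0.2, 1.2]
grip_force: 1.5
t: 28.25
tcp_pos: [0.5697, -0.0288, 0.0105]
eef_rot: [-0.08, 3.141, 0.0]
wrist_force: [-3.0, 1.0, 1.1]
grip_force: 1.4
t: 28.5
tcp_pos: [0.571, -0.0288, 0.0105]
eef_rot: [0.08, -3.14, -0.0]
wrist_force: [-2.7, 0.3, 1.4]
grip_force: 1.4
top none 0
side 327 [633.7 -32.5] [90.2 89. ] 3.8 bay frame [-49.7  -7.2]
 hearts bay [(np.int32(37), [-28.3, 3.8]), (np.int32(27), [-81.7, 22.1])]
```

Around 5 mm to go, so I move in half-millimetre steps and watch the wrist force.

```bash
for i in 1; do (python3 -m inch '[[0.5,0,0,0],[0.5,0,0,0],[0.5,0,0,0],[0,0,0,0]]'; python3 -m inch '[[0.5,0,0,0],[0.5,0,0,0],[0.5,0,0,0],[0,0,0,0]]'; python3 -m inch '[[0.5,0,0,0],[0.5,0,0,0],[0,0,0,0]]') | grep -E 'pos|wrist'; done
```

```text
tcp_pos: [0.5728, -0.0288, 0.0106]
wrist_force: [-3.2, -0.2, 1.5]
tcp_pos: [0.5743, -0.0288, 0.0105]
wrist_force: [-1.6, 0.2, 1.8]
tcp_pos: [0.575, -0.0289, 0.0105]
wrist_force: [-2.6, -0.2, 1.3]
```

```bash
(python3 -m inch '[[0.5,0,0,0],[0.5,0,0,0],[0,0,0,0]]'; python3 -m inch '[[0.5,0,0,0],[0.5,0,0,0],[0,0,0,0]]')| grep -E 'pos|wrist';python3 b.py
```

```text
tcp_pos: [0.5752, -0.0288, 0.0104]
wrist_force: [-5.0, -0.4, 3.2]
tcp_pos: [0.5752, -0.0288, 0.0103]
wrist_force: [-7.5, -0.3, 5.2]
top none 0
side 314 [638.3 -32.1] [86.5 88.7] 3.9 bay frame [-45.1  -7. ]
 hearts bay [(np.int32(38), [-24.0, 4.5]), (np.int32(24), [-76.1, 20.3])]
```

The board is against the back brick (TCP stalled, force rising to 7.5 N). I back off, rise clear and check.

```bash
(python3 -m inch '[[-2,0,0,0],[-5,0,0,0],[-10,0,0,0],[-10,0,10,0],[-20,0,30,0],[-30,-10,30,0],[-30,-30,20,0],[-20,-35,20,0]]'; python3 -m inch '[[-10,-35,10,0],[-10,-35,10,0],[-10,-35,10,0],[-10,-35,10,0],[-10,-35,0,0],[-10,-35,0,0],[0,-20,0,0],[0,0,0,0]]')| grep -E 'pos|wrist'; sed -i 's/(P\[...,0\]>.53)/(P[...,0]>.56)/' b.py; python3 b.py; ls -t pics | head -1 | xargs -I{} cp pics/{} pics/last.png
```

```text
tcp_pos: [0.4552, -0.0968, 0.1168]
wrist_force: [0.5, -0.5, -0.0]
tcp_pos: [0.3969, -0.3329, 0.1562]
wrist_force: [-0.2, 0.8, 0.5]
top 671 [632.4 -23.7] [101.8  99.5] 3.5 bay frame [-50.5   1.7]
 hearts bay [(np.int32(34), [-24.1, 2.8]), (np.int32(28), [-77.0, -30.0]), (np.int32(33), [-77.4, 21.0])]
side 426 [631.  -21.5] [ 99.8 110.6] 3.6 bay frame [-51.9   4. ]
 hearts bay [(np.int32(32), [-77.9, -29.0]), (np.int32(38), [-24.0, 4.5]), (np.int32(32), [-77.7, 22.4])]
```

View pics/last.png

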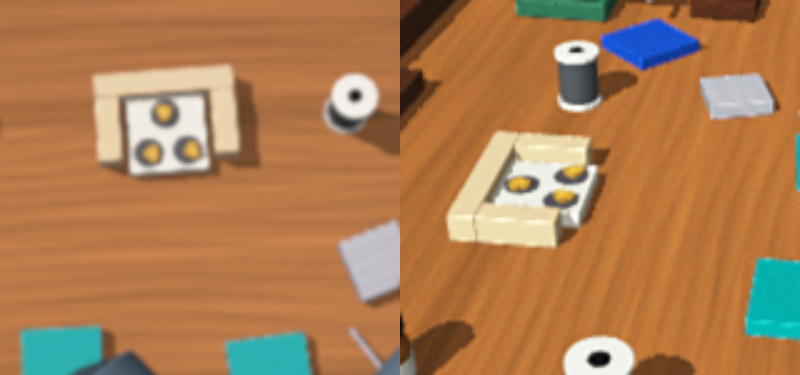

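The board is home at bay x ≈ -50.5, y ≈ +2 mm, and square. All three hearts (top view (165,113), (149,152), (189,149)) lie within about 6 mm of their circles' centres. The arm is clear, so I hand in.

```bash
python3 -c "
from bench import bot
print(bot.sign_off())"
```

```text
the job is handed in; nothing more can be done
None
```

The job is handed in (verdict not shown): by my last measurements the copper spool stands upright about 3 mm from the mat's centre, the board is square against the back brick, and each heart is within about 6 mm of its circle's centre.

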